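# Clamp the gripper bracket in the screw fixture

## Robot

A 6-joint arm with a two-finger parallel gripper is mounted at the origin on the work surface. World frame = base frame: x ahead of the robot, y to its left, z up, the work surface at z = 0. Lengths are in m, angles in rad, forces in N, time in s.
With the tool pointing down it reaches from about 0.3 to 0.875 m from the base axis. Payload 6.4 kg.
Tool frame: the origin (TCP) lies at the very end of the fingers, on their centre line; the grasp point (between the pads) lies 19 mm behind it; z points along the fingers, y is the line along which they close (so a half turn about z gives the same grasp; the last joint's range is limited). The gripper opens to 85 mm and grips with 20 to 120 N. Pads are 22 mm wide; open, the fingers measure 114 mm over their backs; the gripper's body (76 mm by 85 mm) begins 54 mm behind the grasp point. The pads swing forward as they close: fully open they stand 13 mm farther back than shut.
Start: joints at [0.953, 0.181, 1.607, -0, 1.354, -0.206], TCP at [0.23, 0.527, 0.231] pointing down, gripper open.
Joint ranges: [-2.99, 2.99], [-0.89, 2.07], [0.3, 2.58], [-1.14, 4.28], [0, 2.63], [-3.12, 3.12]. Speed limits (rad/s): [2.57, 2.57, 3.01, 3.14, 3.14, 3.14].

## Interface

Orientations are given as a unit quaternion [w, x, y, z].
In Python, from bench import ctrl gives the robot as it stands.
- The arm moves only by the tool jog_arm, never from a script. Its argument "series" is a list that holds one entry, the list of rows, each a list of 7 numbers: the shift along the tool's x, y, z in mm, then the turn, a rotation vector about the tool's x, y, z in rad, then the finger opening in mm, from 0 to 85.4. In form: [[[tx, ty, tz, rx, ry, rz, gripper], ...]]. A call has exactly 10 rows; each row shifts and turns the commanded pose from where the row before left it, along the tool's axes as they then stand; what a row does not reach is not made up. A row lasts 1/10 s, in which the tool goes at most 50 mm and 8.59 degrees, less where a joint would pass 70% of its speed; a pose out of reach is approached as far as the arm can. A call with a gripper value outside its range is refused whole. The fingers move at their own pace and stop on an object; the grip force is fixed at half the most. Time passes only in rows, so rows that do not move let the fingers close, or fill a call up. It gives the time, the measured TCP pose, the force, the opening and the grip force at its end, in the units of the state.
- ctrl.get_obs(): the state, without advancing time (a new reading comes with each control period).
- ctrl.camera(name): name is "side" or "top" or "wrist"; returns a dict with "frame" (400x640x3 uint8, blue, green, red), "z_map" (400x640 float32, m along the optical axis (not along the pixel's ray), 0 where there is no reading), "fx", "fy", "cx", "cy" (pixels), "k1" (the pictures are not rectified: a ray, as slopes to the right and down, at radius r is drawn at 1 + k1 r^2 times it, then the intrinsics apply), "xyz" and "rotation" of the camera in the world. Camera axes: x right, y down, z forward; pixel columns grow to the right and rows downward; lengths in m; the calibration is good to about 2 mm. A picture is of the moment at which its call begins.
- ctrl.hand_in(): hands the job in; it is judged then, once.
The state is a dict: "time_s": time; "q": joint angles; "dq": joint speeds; "joint_efforts": joint torques, N m; "eef_pos": TCP position; "eef_rot": TCP orientation; "wrist_force": force on the tool from outside, world axes, zero at the start; "torque": the same for the moment, N m; "opening": opening from 0.0 (shut) to 1.0 (fully open); "grasp_force": force on a finger pad.
Only numpy, scipy, OpenCV 4.12 (cv2) and the standard library are available. Lean on these libraries where they do the work, as an engineer would, in place of code of your own. Each camera call takes 0.05 s, during which the arm holds its last target. There are 200 camera calls.

## Task

Slide the L-shaped aluminium bracket along its channel until its foot is fully home against the end stop of the clamp fixture. Then turn the T-handle clockwise until the resistance clearly rises and the pad clamps the bracket firmly, stopping before the pad's spring cushion is squeezed solid, and let go. Leave the other things on the desk where they are.

Things in the scene. Friction and masses are not known exactly. Their poses are not given: they have to be found in the camera images.
- fixture: fixed clamp fixture on a dark steel base, 120 (x) x 230 (y) x 20 mm, its top (the bed) at z = 20 mm. Origin: on the desk under the vertical screw axis; base from y = -60 to 170 mm. A channel runs along its y between two rails (8 mm above the bed, inner faces x = +-22 mm, y = -30 to 120 mm), closed by a stop block at the -y end, open at +y.
- bracket: loose aluminium L-bracket, 0.2 to 0.4 kg, lying in the channel. Foot 40 wide (x), 130 long (y), 12 mm thick; upright flange at its +y end (y = 118 to 130 mm, 40 wide, top at z = 50 mm). Origin: underside, middle of the end edge that meets the stop; y runs to the flange, parallel to the fixture's y. It starts 20 to 45 mm short of the stop.
- t_handle (a joint): turn of T-handle and screw, rad: grows clockwise seen from above (tightening), range 0 to 8, starts at 0 to 1.2. Screw and handle go down 3.18 mm per rad. Turning freely takes 0.45 N m; the pad meets the bracket's foot at about 2.8 rad, then the torque rises by about 0.24 N m per rad. Held still between steps, the hand feels the rise alone (under 0.1 N m when free). Stays where left.
- bar (a point): centre of the T-handle's bar, on the screw axis: steel bar 90 mm long (this point's x), 14 mm wide (y), 16 mm tall, about 164 mm above the desk at joint value 0. At joint value 0 it lies along the fixture's x. A 12 mm stem under its middle leads down to the C-frame. Either half-turn of the bar looks the same.
- stop (a point): middle of the stop block's face, at bed level: fixture y = -30 mm. The block is 26 mm high. With the bracket fully home its origin is here and its flange's outer face is at fixture y = 100 mm.
- frame_top (a point): top of the grey C-frame's arm on the screw axis, 122 mm above the desk. The arm (44 mm wide in y) reaches over the channel from a column at the fixture's -x side (x = -59 to -37 mm) to x = 25 mm; the screw passes down through it.
- clamp_pad: the black round pressure pad under the screw, 28 mm across, 8 mm thick, origin at the centre of its underside, 41 mm above the desk at joint value 0. It does not turn. It is sprung (about 24 N per mm) against the screw's collar.
- collar (a point): centre of the underside of the steel collar on the screw, above the pad: 15 mm above the pad's underside (a 7 mm gap showing) when the cushion is free; the gap closes as the pad clamps (0 = squeezed solid).
- suction_cup: a loose black rubber suction cup, 40 mm across and 40 mm tall, standing near the clamp, a bystander; origin under its middle
- hex_key: a loose L-shaped hex key of 8 mm bar, 90 mm long, lying near the clamp, a bystander; origin under its middle
- marker: a loose marker pen, 130 mm long and 17 mm thick, lying near the clamp, a bystander; origin under its middle
- calculator: a loose desk calculator, 140 x 80 x 14 mm, a bystander; origin under its middle
- water_bottle: a loose water bottle, 64 mm across, 200 mm tall, a bystander; origin under its middle
- tape_roll: a loose cardboard roll, 100 mm across, 48 mm tall, a bystander; origin under its middle
- pen_case: a loose dark pencil case, 85 x 210 x 50 mm, a bystander; origin under its middle
Things that resemble listed ones, but are neither listed nor needed, are in the scene too. Several things have the shape of the bracket; the one meant has the colours described above.

How it is judged:
By the outcome, as a careful person would: the job done as asked, in the order asked, and still so for the second after the job is handed in, with the robot touching nothing.
It also fails if it takes over 72 s, if anything falls off the work surface, if the arm or the gripper's body presses on something with over 40 N, if the wrist force passes 120 N, or if a joint passes its speed limit or range.

## Working session

There is one attempt and no reset: what is moved stays moved. The work goes in short steps, Python scripts to look and compute and a tool call to move; the robot and the scene stay as the last step left them, time stands still between calls to the robot, and variables do not carry over. Pictures are saved under pics/ and viewed, at most 10 in all, crops included, and the job is handed in when it is done.

Besides the shell and the picture viewer there is one more tool, called after "Emit:" as name(argument=value, ...) on one line, values as JSON. jog_arm: Moves the arm, as the interface text tells. Its arguments: {"type":"object","properties":{"series":{"type":"array"}},"required":["series"]}

```bash
mkdir -p pics
cat > h.py <<'E'
import numpy as np, cv2, pickle
from bench import ctrl
def shot(n,tag):
    c=ctrl.camera(n); pickle.dump(c,open(f'pics/{tag}.pkl','wb')); cv2.imwrite(f'pics/{tag}.png',c['frame']); return c
def load(tag): return pickle.load(open(f'pics/{tag}.pkl','rb'))
def ray(c,u,v):
    d=np.array([(u-c['cx'])/c['fx'],(v-c['cy'])/c['fy']]); s=d.copy()
    for _ in range(20): s=d/(1+c['k1']*(s@s))
    R=np.array(c['rotation']); return np.array(c['xyz']), R@np.array([s[0],s[1],1.])
def pt(c,u,v,w=1):
    z=c['z_map'][int(v)-w:int(v)+w+1,int(u)-w:int(u)+w+1]; z=np.median(z[z>0]) if (z>0).any() else np.nan
    o,d=ray(c,u,v); return o+z*d
def atz(c,u,v,z):
    o,d=ray(c,u,v); return o+d*(z-o[2])/d[2]
def tri(*a):
    A=0;b=0
    for c,u,v in a:
        o,d=ray(c,u,v); d=d/np.linalg.norm(d); P=np.eye(3)-np.outer(d,d); A=A+P; b=b+P@o
    return np.linalg.solve(A,b)
def proj(c,p):
    q=np.array(c['rotation']).T@(np.array(p)-np.array(c['xyz'])); s=q[:2]/q[2]; s=s*(1+c['k1']*(s@s))
    return s*[c['fx'],c['fy']]+[c['cx'],c['cy']]
E
python3 - <<'E'
from h import *
cs=[shot(n,n+'0') for n in('top','side','wrist')]
for c in cs: print(c['xyz'],np.round(c['rotation'],3).tolist(),c['fx'],c['k1'])
o=ctrl.get_obs(); print(o)
E
```

```text
[ 0.26309284 -0.03715493  1.46395737] [-0.078, 0.73, -0.675, 0.075] 415.46198401969747 -0.0364509713166625
[0.23710465 0.77011635 0.96262933] [0.077, -0.183, 0.905, -0.376] 400.18685578259357 0.0321622800033792
[0.16979459 0.55392906 0.37392047] [0.111, 0.83, 0.543, 0.071] 280.18726036296914 -0.0487082708666572
{'time_s': 0.15, 'q': array([ 9.52709116e-01,  1.81415227e-01,  1.60780560e+00,  5.76478935e-06,
        1.35381202e+00, -2.06310398e-01]), 'dq': array([ 0.00062989, -0.00363683, -0.00280432, -0.00117521, -0.00105417,
        0.0004622 ]), 'joint_efforts': array([ 1.51837303e-03, -4.45255709e+01, -3.51692390e+01, -3.08135923e-04,
        5.76256891e-03, -1.42393736e-05]), 'eef_pos': array([0.22986192, 0.52657209, 0.23055271]), 'eef_rot': array([-2.91066481e-04,  2.04437440e-01,  9.78879367e-01, -6.58653511e-04]), 'wrist_force': array([ 0.19973962, -0.79167069,  0.45679459]), 'torque': array([0.03981312, 0.03525317, 0.00151104]), 'grasp_force': 0.0, 'opening': 1.0011899634910173}
```

View pics/top0.png

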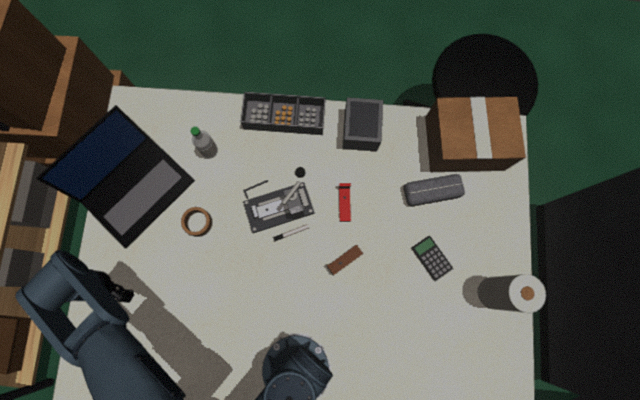

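View pics/side0.png

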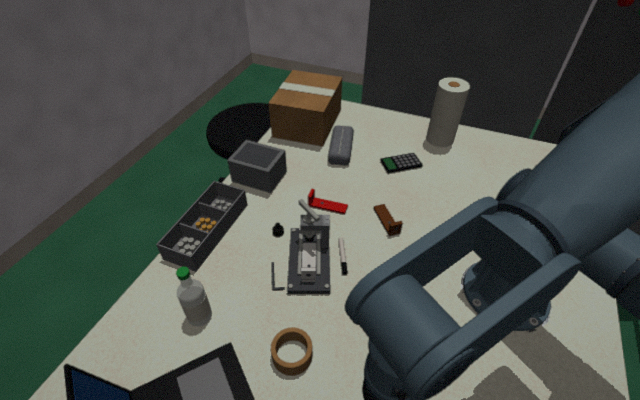

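The bracket candidates in the top view are the silver one in the channel at (268,208), a red one at (345,202) and a brown one at (345,260). The silver one fits, because it is aluminium and lies in the fixture's channel. I'll confirm that in an enlarged crop of both views.

Run:
```python
from h import *
a=load('top0')['frame'][170:246,235:335]; b=load('side0')['frame'][190:300,260:370]
a=cv2.resize(a,(800,608),interpolation=cv2.INTER_CUBIC)[:,:]
cv2.imwrite('pics/cropA.png',cv2.resize(load('top0')['frame'][172:246,236:334],None,fx=8,fy=8,interpolation=cv2.INTER_CUBIC))
cv2.imwrite('pics/cropB.png',cv2.resize(load('side0')['frame'][192:300,260:368],None,fx=5.5,fy=5.5,interpolation=cv2.INTER_CUBIC))
```

```text
(no output)
```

View pics/cropA.png

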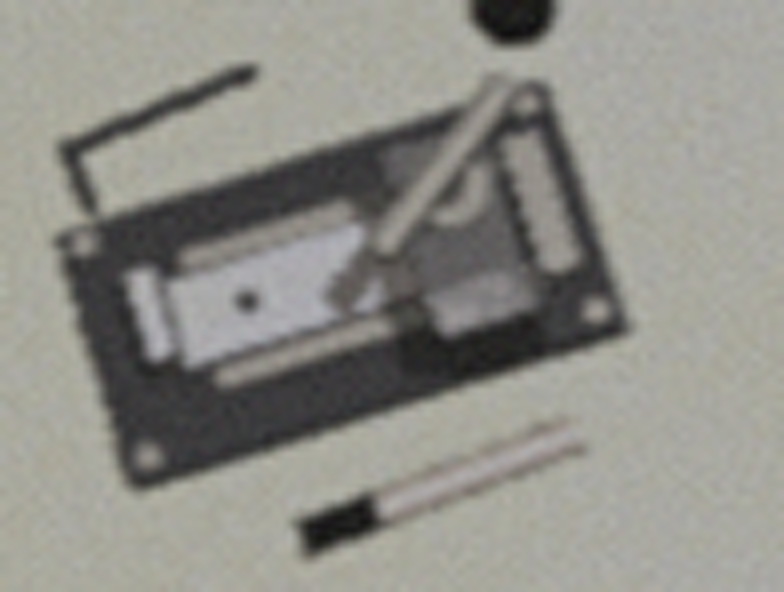

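View pics/cropB.png

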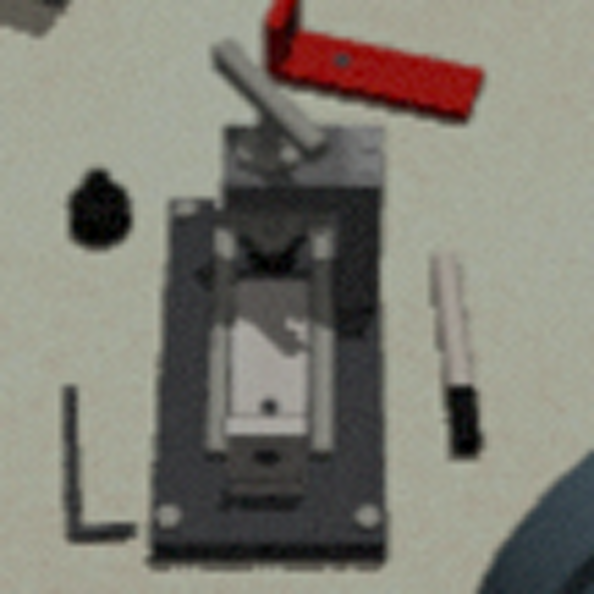

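The crops confirm the silver bracket in the channel, with its flange at crop A (150,315), i.e. top view (254,211). The open end of the channel faces left in the top view. The bar runs from A (505,85) to (345,300). Next I'll measure.

```bash
sed -i "s/R=np.array(c\['rotation'\]); return/R=RM(c); return/; s/np.array(c\['rotation'\]).T@/RM(c).T@/" h.py
cat >> h.py <<'E'
from scipy.spatial.transform import Rotation as Ro
def RM(c):
    q=np.array(c['rotation']); return Ro.from_quat([q[1],q[2],q[3],q[0]]).as_matrix()
def A(u,v): return 236+(u+.5)/8-.5,172+(v+.5)/8-.5
def B(u,v): return 260+(u+.5)/5.5-.5,192+(v+.5)/5.5-.5
E
python3 - <<'E'
from h import *
t=load('top0');s=load('side0');np.set_printoptions(precision=4,suppress=True)
cor=[atz(t,*A(*p),.02) for p in((62,238),(138,488),(625,325),(540,90))]
print('corners',np.array(cor))
print('side',[atz(s,*B(*p),.02) for p in((155,545),(385,545),(170,200))])
X=lambda a,b:tri((t,*A(*a)),(s,*B(*b)))
print('bar c',X((425,190),(270,97)),pt(t,*A(425,190)),pt(s,*B(270,97)))
print('bar ends',X((505,85),(225,48)),X((345,300),(315,145)))
print('flange top c',X((150,315),(268,425)),pt(t,*A(150,315)),pt(s,*B(268,425)))
print('screws',X((82,242),(167,516)),X((148,456),(367,516)),X((525,103),(186,208)))
c=np.array(cor)
d=(c[3]+c[2]-c[0]-c[1]); d/=np.linalg.norm(d); print('dir -y fixture',d, 'len',np.linalg.norm(c[3]-c[0]),np.linalg.norm(c[1]-c[0]))
cen=c.mean(0); print('axis pt (y=0)',cen+d*.055)
E
```

```text
corners [[ 0.55    0.2315  0.02  ]
 [ 0.4415  0.1857  0.02  ]
 [ 0.5304 -0.0209  0.02  ]
 [ 0.6342  0.0254  0.02  ]]
side [array([0.5481, 0.237 , 0.02  ]), array([0.4424, 0.1926, 0.02  ]), array([0.6403, 0.0262, 0.02  ])]
bar c [0.5552 0.0621 0.1698] [0.5513 0.0614 0.1684] [0.5598 0.0615 0.1693]
bar ends [0.5979 0.0334 0.1642] [0.5127 0.0901 0.1771]
flange top c [0.51   0.1811 0.0695] [0.5098 0.1811 0.0691] [0.5102 0.1812 0.0697]
screws [0.5483 0.2218 0.0242] [0.4558 0.1824 0.0234] [0.627  0.0315 0.0242]
dir -y fixture [ 0.3866 -0.9223  0.    ] len 0.22268276547628854 0.11775789842229534
axis pt (y=0) [0.5603 0.0547 0.02  ]
```

Emit:
jog_arm(series=[[[0,0,0,0,0,0.127,0],[0,0,0,0,0,0.127,0],[0,0,0,0,0,0.127,0],[0,0,0,0,0,0.127,0],[0,0,0,0,0,0.127,0],[0,0,0,0,0,0.127,0],[-38.7,12.4,0,0,0,0,0],[-38.7,12.4,0,0,0,0,0],[-38.7,12.4,0,0,0,0,0],[-38.7,12.4,0,0,0,0,0]]])

```text
time_s: 1.15
eef_pos: [0.3362, 0.4021, 0.231]
eef_rot: [-0.0, 0.554, 0.833, -0.0]
wrist_force: [0.6, 0.6, 0.4]
opening: -0.001
grasp_force: 0.0
```

Emit:
jog_arm(series=[[[-38.7,12.4,0,0,0,0,0],[-38.7,12.4,0,0,0,0,0],[-38.7,12.4,0,0,0,0,0],[-38.7,12.4,0,0,0,0,0],[-38.7,12.4,0,0,0,0,0],[-38.7,12.4,0,0,0,0,0],[0,0,0,0,0,0,0],[0,0,0,0,0,0,0],[0,0,0,0,0,0,0],[0,0,0,0,0,0,0]]])

```text
time_s: 2.15
eef_pos: [0.4933, 0.219, 0.2312]
eef_rot: [-0.0, 0.553, 0.833, -0.0]
wrist_force: [0.6, 0.5, -0.4]
opening: -0.001
grasp_force: 0.0
```

Run:
```python
from h import *
np.set_printoptions(precision=4,suppress=True)
c=shot('wrist','w1'); o=ctrl.get_obs(); print(o['time_s'],o['eef_pos'],o['eef_rot'],o['q'],c['xyz'],RM(c)[:,2])
a=np.array([.5615,.0565]);ey=np.array([-.387,.922])
for p in([*a,.165],[*(a+ey*.17),.02],[*(a+ey*.14),.07]): print(proj(c,p))
cv2.imwrite('pics/w1v.png',cv2.resize(c['frame'],(800,500),interpolation=cv2.INTER_CUBIC))
```

```text
2.2 [0.4934 0.219  0.2313] [-0.0001  0.553   0.8331 -0.    ] [ 0.1977  0.1024  1.6955  0.0001  1.3439 -0.2011] [0.4681 0.2807 0.3746] [ 0.1007 -0.2412 -0.9652]
[320.1954 384.4527]
[320.4821 181.9972]
[320.4    216.4952]
```

View pics/w1v.png

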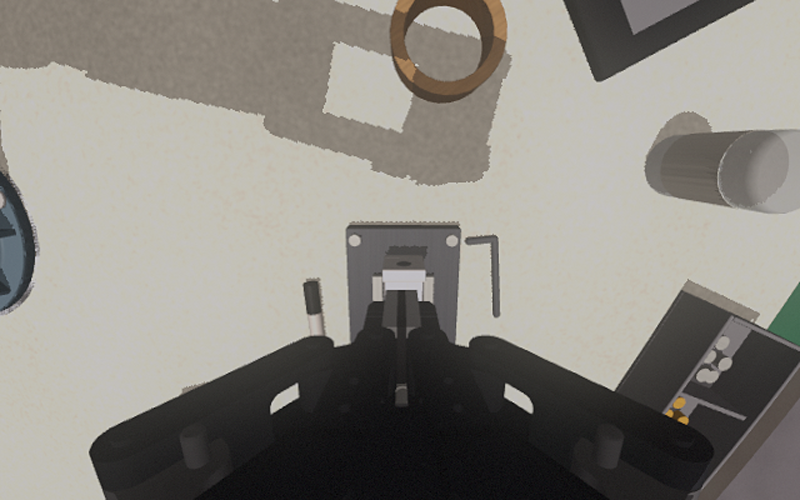

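The wrist view shows the base's open-end corners at (347,225) and (460,225) in the 800-px view. The flange top, white, starts at (385,269)–(424,269). The fingers are centred on the flange. I'll refine the numbers from this view.

Run:
```python
from h import *
np.set_printoptions(precision=4,suppress=True)
c=load('w1');t=load('top0');s=load('side0')
W=lambda u,v:((u+.5)/1.25-.5,(v+.5)/1.25-.5)
k=[atz(c,*W(*p),.02) for p in((347.5,225),(460.5,225),(354.5,240.5),(452.5,240.5))]; print(np.array(k))
f=[atz(c,*W(*p),.07) for p in((384,270),(425,270))]; print('flange outer top',np.array(f))
e=(k[1]-k[0])[:2]; print('x-dir deg',np.degrees(np.arctan2(e[1],e[0])),np.linalg.norm(e))
m=(k[0]+k[1])[:2]/2; print('axis',m-.17*np.array([-.387,.922]))
# bar by depth cloud, top & side
for n,cc,(u0,u1,v0,v1) in(('top',t,(270,305,175,215)),('side',s,(295,325,190,225))):
    P=np.array([pt(cc,u,v,0) for u in range(u0,u1) for v in range(v0,v1) if cc['z_map'][v,u]>0])
    P=P[(P[:,2]>.14)&(P[:,2]<.18)]; ang=[];
    r=cv2.minAreaRect((P[:,:2]*1000).astype(np.float32)); print(n,len(P),r,P[:,2].max(),np.median(P[:,2]),P.mean(0))
    v=np.linalg.svd(P[:,:2]-P[:,:2].mean(0))[2][0]; print(np.degrees(np.arctan2(v[1],v[0])))
```

```text
[[0.444  0.1945 0.02  ]
 [0.5515 0.2397 0.02  ]
 [0.4566 0.182  0.02  ]
 [0.5508 0.2216 0.02  ]]
flange outer top [[0.493  0.1803 0.07  ]
 [0.5276 0.1949 0.07  ]]
x-dir deg 22.806930751962348 0.11652436298393502
axis [0.5635 0.0604]
top 129 ((562.1951904296875, 56.92964172363281), (15.070822715759277, 88.72919464111328), 58.843509674072266) 0.17492757315276686 0.16849322392735244 [0.5609 0.0564 0.1679]
-31.824399265664496
side 168 ((565.30322265625, 58.50417709350586), (14.528214454650879, 94.5677261352539), 57.13971710205078) 0.17370747730076685 0.16786205917015262 [0.5608 0.0627 0.1661]
148.37393928844406
```

Emit:
jog_arm(series=[[[0,3,40,0,0,0,0],[0,0,40,0,0,0,0],[0,0,40,0,0,0,0],[0,0,40,0,0,0,0],[0,0,30,0,0,0,0],[0,0,10,0,0,0,0],[-5,0,0,0,0,0,0],[-5,0,0,0,0,0,0],[-5,0,0,0,0,0,0],[0,0,0,0,0,0,0]]])

```text
time_s: 3.2
eef_pos: [0.5045, 0.2049, 0.0331]
eef_rot: [0.001, 0.554, 0.832, 0.001]
wrist_force: [-0.6, -0.2, 0.1]
opening: -0.0
grasp_force: 0.0
```

Emit:
jog_arm(series=[[[-4,0,0,0,0,0,0],[-4,0,0,0,0,0,0],[-4,0,0,0,0,0,0],[-4,0,0,0,0,0,0],[-4,0,0,0,0,0,0],[-4,0,0,0,0,0,0],[-4,0,0,0,0,0,0],[-4,0,0,0,0,0,0],[-2,0,0,0,0,0,0],[-2,0,0,0,0,0,0]]])

```text
time_s: 4.2
eef_pos: [0.5167, 0.172, 0.0313]
eef_rot: [-0.0, 0.554, 0.833, 0.0]
wrist_force: [-1.6, 3.3, 2.8]
opening: 0.004
grasp_force: 2.0
```

Emit:
jog_arm(series=[[[-1,0,0,0,0,0,0],[-1,0,0,0,0,0,0],[-1,0,0,0,0,0,0],[-1,0,0,0,0,0,0],[-1,0,0,0,0,0,0],[-1,0,0,0,0,0,0],[-1,0,0,0,0,0,0],[-1,0,0,0,0,0,0],[-1,0,0,0,0,0,0],[0,0,0,0,0,0,0]]])

```text
time_s: 5.2
eef_pos: [0.5202, 0.1636, 0.0313]
eef_rot: [0.0, 0.554, 0.833, -0.0]
wrist_force: [-0.2, 3.2, 2.6]
opening: 0.001
grasp_force: 1.5
```

Emit:
jog_arm(series=[[[-0.5,0,0,0,0,0,0],[-0.5,0,0,0,0,0,0],[-0.5,0,0,0,0,0,0],[-0.5,0,0,0,0,0,0],[0,0,0,0,0,0,0],[0,0,0,0,0,0,0],[0,0,0,0,0,0,0],[0,0,0,0,0,0,0],[0,0,0,0,0,0,0],[0,0,0,0,0,0,0]]])

```text
time_s: 6.2
eef_pos: [0.5209, 0.1619, 0.0313]
eef_rot: [0.0, 0.554, 0.833, -0.0]
wrist_force: [-0.4, 2.3, 2.1]
opening: -0.0
grasp_force: 1.3
```

Emit:
jog_arm(series=[[[-0.5,0,0,0,0,0,0],[-0.5,0,0,0,0,0,0],[-0.5,0,0,0,0,0,0],[-0.5,0,0,0,0,0,0],[0,0,0,0,0,0,0],[0,0,0,0,0,0,0],[0,0,0,0,0,0,0],[0,0,0,0,0,0,0],[0,0,0,0,0,0,0],[0,0,0,0,0,0,0]]])

```text
time_s: 7.2
eef_pos: [0.5217, 0.16, 0.0313]
eef_rot: [0.0, 0.554, 0.833, -0.0]
wrist_force: [-1.1, 2.6, 1.5]
opening: -0.0
grasp_force: 1.2
```

Emit:
jog_arm(series=[[[-0.5,0,0,0,0,0,0],[-0.5,0,0,0,0,0,0],[-0.5,0,0,0,0,0,0],[-0.5,0,0,0,0,0,0],[0,0,0,0,0,0,0],[0,0,0,0,0,0,0],[0,0,0,0,0,0,0],[0,0,0,0,0,0,0],[0,0,0,0,0,0,0],[0,0,0,0,0,0,0]]])

```text
time_s: 8.2
eef_pos: [0.5218, 0.1596, 0.0313]
eef_rot: [-0.001, 0.554, 0.833, 0.001]
wrist_force: [-3.1, 9.6, 4.4]
opening: 0.001
grasp_force: 4.8
```

Emit:
jog_arm(series=[[[-0.5,0,0,0,0,0,0],[-0.5,0,0,0,0,0,0],[-0.5,0,0,0,0,0,0],[0,0,0,0,0,0,0],[0,0,0,0,0,0,0],[0,0,0,0,0,0,0],[0,0,0,0,0,0,0],[0,0,0,0,0,0,0],[0,0,0,0,0,0,0],[0,0,0,0,0,0,0]]])

```text
time_s: 9.2
eef_pos: [0.5218, 0.1596, 0.0313]
eef_rot: [-0.002, 0.554, 0.833, 0.001]
wrist_force: [-5.6, 14.9, 4.4]
opening: -0.003
grasp_force: 8.0
```

Emit:
jog_arm(series=[[[5,0,0,0,0,0,0],[5,0,0,0,0,0,0],[0,0,-40,0,0,0,0],[0,0,-48,0,0,0,0],[0,0,-48,0,0,0,0],[0,0,-48,0,0,0,0],[0,0,-46,0,0,-0.1236,0],[0,0,0,0,0,-0.1236,0],[0,0,0,0,0,-0.1236,0],[0,0,0,0,0,-0.1236,0]]])

```text
time_s: 10.2
eef_pos: [0.5194, 0.1656, 0.2617]
eef_rot: [0.001, 0.331, 0.944, -0.0]
wrist_force: [0.4, 0.3, -1.0]
opening: -0.001
grasp_force: 0.0
```

Emit:
jog_arm(series=[[[0,0,0,0,0,-0.1236,0],[-41,-17.1,0,0,0,0,0],[-41,-17.1,0,0,0,0,0],[-41,-17.1,0,0,0,0,40],[-41,-17.1,0,0,0,0,40],[0,0,0,0,0,0,40],[0,0,0,0,0,0,40],[0,0,0,0,0,0,40],[0,0,0,0,0,0,40],[0,0,0,0,0,0,40]]])

```text
time_s: 11.2
eef_pos: [0.6219, 0.0226, 0.2616]
eef_rot: [0.0, 0.274, 0.962, 0.0]
wrist_force: [-0.8, 0.6, 0.1]
opening: 0.468
grasp_force: 0.0
```

Run:
```python
from h import *
np.set_printoptions(precision=4,suppress=True)
c=shot('wrist','w2'); o=ctrl.get_obs(); print(o['time_s'],o['eef_pos'],o['eef_rot'],o['q'],c['xyz'],RM(c)[:,2])
print(proj(c,[.5625,.058,.168]))
cv2.imwrite('pics/w2v.png',cv2.resize(c['frame'],(800,500),interpolation=cv2.INTER_CUBIC))
```

```text
11.25 [0.6221 0.0225 0.2616] [0.0002 0.2737 0.9618 0.    ] [-0.1542  0.2618  1.4483 -0.      1.431  -1.1706] [0.5661 0.0582 0.405 ] [ 0.2224 -0.138  -0.9651]
[318.3483 119.9091]
```

View pics/w2v.png

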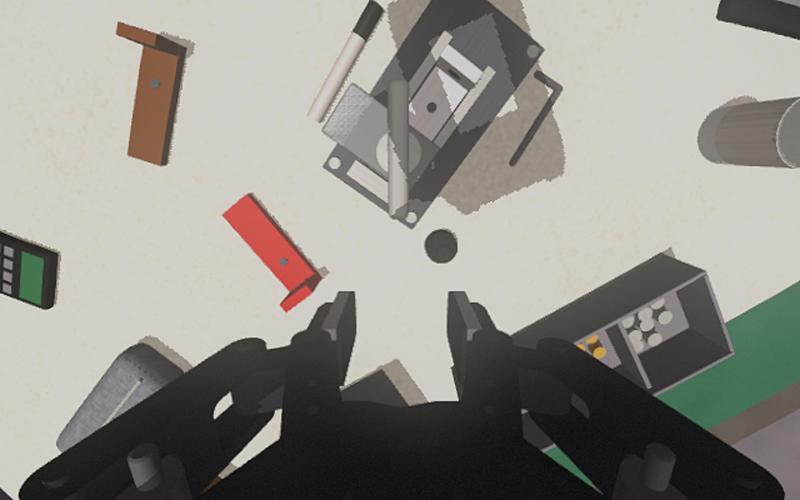

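The bar is well seen in this wrist view, from (398,80) to (398,210), parallel to the image columns. The bracket sits deep in the channel, with its flange at (465,60). Now I'll measure the bar.

Run:
```python
from h import *
np.set_printoptions(precision=4,suppress=True)
c=load('w2')
P=np.array([pt(c,u,v,0) for u in range(295,345) for v in range(50,185) if c['z_map'][v,u]>0])
P=P[(P[:,2]>.145)&(P[:,2]<.18)]; top=np.median(P[:,2]); print('z',top,P[:,2].min(),P[:,2].max())
T=P[P[:,2]>top-.005]
r=cv2.minAreaRect((T[:,:2]*1000).astype(np.float32)); print(len(T),r)
v=np.linalg.svd(T[:,:2]-T[:,:2].mean(0))[2][0]; print('ang',np.degrees(np.arctan2(v[1],v[0])))
ctr=np.array(r[0])/1000
W=lambda u,v:((u+.5)/1.25-.5,(v+.5)/1.25-.5)
k=np.array([atz(c,*W(*p),.168) for p in((390,82),(406,82),(388,206),(408,206))]);print(k,k.mean(0))
t=load('top0'); print('tri', tri((t,*proj(t,[*ctr,top])),(c,*proj(c,[*ctr,top]))), tri((t,*A(425,190)),(c,*W(398,138))))
R=Ro.from_quat([.2737,.9618,0,0.0002]).as_matrix(); o=np.array([.6221,.0225,.2616])
for q in(ctr,k.mean(0)[:2]): print(R.T@(np.array([*q,top])-o))
print('toolx',np.degrees(np.arctan2(R[1,0],R[0,0])))
# flange home check
f=np.array([pt(c,*W(*p)) for p in((440,48),(490,75),(465,62))]); print(f)
```

```text
z 0.16927007559643176 0.16488428279852282 0.17223611184319082
1906 ((563.1636962890625, 56.90960693359375), (13.771419525146484, 89.66541290283203), 58.449954986572266)
ang -31.693852726244323
[[0.5246 0.0756 0.168 ]
 [0.5299 0.0842 0.168 ]
 [0.5901 0.0328 0.168 ]
 [0.5973 0.0443 0.168 ]] [0.5605 0.0592 0.168 ]
tri [0.5632 0.0569 0.1693] [0.5553 0.0625 0.1509]
[ 0.0683 -0.0018  0.0923]
[ 0.0717 -0.0012  0.0923]
toolx 148.23040955677095
[[0.4996 0.1439 0.0295]
 [0.5467 0.1741 0.0288]
 [0.5281 0.1475 0.0708]]
```

Emit:
jog_arm(series=[[[34.2,-0.9,0,0,0,0,40],[34.2,-0.9,0,0,0,0,40],[0,0,0,0,0,0,40],[0,0,40,0,0,0,40],[0,0,40,0,0,0,40],[0,0,30,0,0,0,40],[0,0,8,0,0,0,40],[0,0,0,0,0,0,40],[0,0,0,0,0,0,0],[0,0,0,0,0,0,0]]])

```text
time_s: 12.25
eef_pos: [0.565, 0.0558, 0.1457]
eef_rot: [0.002, 0.274, 0.962, 0.0]
wrist_force: [-1.9, -1.9, 9.5]
opening: 0.153
grasp_force: 61.9
```

Emit:
jog_arm(series=[[[0,0,0,0,0,0,0],[0,0,0,0,0,0,0],[0,0,0,0,0,0,0],[0,0,0,0,0,0,0],[0,0,0,0,0,0,0],[0,0,0,0,0,0,0],[0,0,0,0,0,0,0],[0,0,0,0,0,0,0],[0,0,0,0,0,0,0],[0,0,0,0,0,0,0]]])

```text
time_s: 13.25
eef_pos: [0.5649, 0.0557, 0.1457]
eef_rot: [0.002, 0.274, 0.962, 0.0]
wrist_force: [-0.0, -1.2, 7.1]
opening: 0.15
grasp_force: 60.6
```

Run:
```python
from h import *
o=ctrl.get_obs(); print({k:np.round(o[k],3) for k in('eef_pos','q','wrist_force','torque','opening','grasp_force')})
```

```text
{'eef_pos': array([0.565, 0.056, 0.146]), 'q': array([-0.111,  0.253,  1.704, -0.   ,  1.18 , -1.126]), 'wrist_force': array([-0.049, -1.204,  7.063]), 'torque': array([-0.127,  0.156,  0.028]), 'opening': np.float64(0.15), 'grasp_force': np.float64(60.564)}
```

Emit:
jog_arm(series=[[[0,0,0.32,0,0,0.1,0],[0,0,0.32,0,0,0.1,0],[0,0,0.32,0,0,0.1,0],[0,0,0.32,0,0,0.1,0],[0,0,0.32,0,0,0.1,0],[0,0,0,0,0,0,0],[0,0,0,0,0,0,0],[0,0,0,0,0,0,0],[0,0,0,0,0,0,0],[0,0,0,0,0,0,0]]])

```text
time_s: 14.25
eef_pos: [0.5645, 0.0552, 0.1441]
eef_rot: [0.002, 0.504, 0.864, 0.0]
wrist_force: [-2.1, -2.7, 8.3]
opening: 0.146
grasp_force: 60.8
```

```bash
cat > st.py <<'E'
from h import *
np.set_printoptions(precision=4,suppress=True)
o=ctrl.get_obs(); q=o['eef_rot']; R=Ro.from_quat([q[1],q[2],q[3],q[0]]).as_matrix()
yaw=np.degrees(np.arctan2(R[1,0],R[0,0]))
print(o['time_s'],'pos',o['eef_pos'],'yaw',yaw,'F',o['wrist_force'],'Ftool',R.T@o['wrist_force'],'T',o['torque'],'op',o['opening'],o['grasp_force'],'q6',o['q'][5],'theta',np.radians((202.8-yaw)%360))
E
python3 st.py
```

```text
14.25 pos [0.5645 0.0552 0.1441] yaw 119.52229565783955 F [-2.1001 -2.6814  8.3303] Ftool [-1.3232 -3.133  -8.3323] T [-0.5566  0.523   0.0942] op 0.14557336271156196 60.839667320251465 q6 -0.625641593308531 theta 1.4534701342730785
```

Emit:
jog_arm(series=[[[0,0,0.35,0,0,0.12,0],[0,0,0.35,0,0,0.12,0],[0,0,0.35,0,0,0.12,0],[0,0,0.35,0,0,0.12,0],[0,0,0.35,0,0,0.12,0],[0,0,0.35,0,0,0.12,0],[0,0,0.35,0,0,0.12,0],[0,0,0.35,0,0,0.12,0],[0,0,0.35,0,0,0.12,0],[0,0,0,0,0,0,0]]])

```text
time_s: 15.25
eef_pos: [0.5631, 0.0553, 0.1407]
eef_rot: [0.001, 0.877, 0.481, -0.001]
wrist_force: [-7.4, -1.8, 11.3]
opening: 0.149
grasp_force: 61.2
```

Emit:
jog_arm(series=[[[0,0,0.3,0,0,0.1,0],[0,0,0,0,0,0,0],[0,0,0,0,0,0,0],[0,0,0,0,0,0,0],[0,0,0,0,0,0,0],[0,0,0,0,0,0,0],[0,0,0,0,0,0,0],[0,0,0,0,0,0,0],[0,0,0,0,0,0,0],[0,0,0,0,0,0,0]]])

```text
time_s: 16.25
eef_pos: [0.563, 0.0554, 0.1404]
eef_rot: [0.001, 0.899, 0.438, -0.001]
wrist_force: [-8.0, -1.6, 11.7]
opening: 0.154
grasp_force: 61.3
```

```bash
python3 st.py
```

```text
16.25 pos [0.563  0.0554 0.1404] yaw 51.929352218286155 F [-8.0043 -1.6196 11.6551] Ftool [ -6.2289  -5.2952 -11.6488] T [-0.611   1.4665  0.1535] op 0.15409531656023662 61.282727122306824 q6 0.5543644499201369 theta 2.633189548407586
```

Emit:
jog_arm(series=[[[-0.5,-0.4,-0.5,0,0,0,0],[-0.5,-0.4,-0.5,0,0,0,0],[0,0,0.32,0,0,0.1,0],[0,0,0.32,0,0,0.1,0],[0,0,0.32,0,0,0.1,0],[0,0,0.32,0,0,0.1,0],[0,0,0.32,0,0,0.1,0],[0,0,0,0,0,0,0],[0,0,0,0,0,0,0],[0,0,0,0,0,0,0]]])

```text
time_s: 17.25
eef_pos: [0.5619, 0.0558, 0.1389]
eef_rot: [0.0, 0.979, 0.202, -0.0]
wrist_force: [-5.0, -0.4, 7.9]
opening: 0.148
grasp_force: 60.8
```

```bash
python3 st.py
```

```text
17.25 pos [0.5619 0.0558 0.1389] yaw 23.271358351045095 F [-4.9558 -0.3988  7.8922] Ftool [-4.7119 -1.5906 -7.8915] T [-0.2061  1.0364  0.1301] op 0.14822916169115105 60.80418348312378 q6 1.0536492568750742 theta 3.1333658984072854
```

Emit:
jog_arm(series=[[[0,0,0.32,0,0,0.1,0],[0,0,0.32,0,0,0.1,0],[0,0,0.32,0,0,0.1,0],[0,0,0.32,0,0,0.1,0],[0,0,0.32,0,0,0.1,0],[0,0,0,0,0,0,0],[0,0,0,0,0,0,0],[0,0,0,0,0,0,0],[0,0,0,0,0,0,0],[0,0,0,0,0,0,0]]])

```text
time_s: 18.25
eef_pos: [0.5618, 0.0565, 0.1373]
eef_rot: [-0.0, 0.999, -0.047, -0.0]
wrist_force: [-6.4, 1.8, 8.6]
opening: 0.149
grasp_force: 61.0
```

```bash
python3 st.py
```

```text
18.25 pos [0.5618 0.0565 0.1373] yaw -5.357176520872848 F [-6.3748  1.8092  8.5686] Ftool [-6.52   -1.2134 -8.5645] T [0.264  1.1986 0.2014] op 0.14929821816718902 60.985000133514404 q6 1.5534748253419892 theta 3.6330280919442663
```

Emit:
jog_arm(series=[[[-0.5,0,0,0,0,0.1,0],[-0.3,0,0.32,0,0,0.1,0],[0,0,0.32,0,0,0.1,0],[0,0,0.32,0,0,0.1,0],[0,0,0.32,0,0,0.1,0],[0,0,0,0,0,0,0],[0,0,0,0,0,0,0],[0,0,0,0,0,0,0],[0,0,0,0,0,0,0],[0,0,0,0,0,0,0]]])

```text
time_s: 19.25
eef_pos: [0.5616, 0.0571, 0.1359]
eef_rot: [-0.001, 0.956, -0.292, 0.0]
wrist_force: [-2.0, 4.5, 5.1]
opening: 0.152
grasp_force: 60.5
```

```bash
python3 st.py
```

```text
19.25 pos [0.5616 0.0571 0.1359] yaw -33.993742052369406 F [-2.0182  4.4534  5.0515] Ftool [-4.163  -2.5752 -5.0458] T [0.6854 0.5413 0.3805] op 0.15178107182377812 60.50718426704407 q6 2.053291068313968 theta 4.132830446932002
```

The held torque has risen to 0.38 N m at about 4.13 rad, so the pad is clamping and the cushion still has roughly 2.8 mm left by calculation. I'll release and lift.

Emit:
jog_arm(series=[[[0,0,0,0,0,0,45],[0,0,0,0,0,0,45],[0,0,0,0,0,0,45],[0,0,0,0,0,0,45],[0,0,0,0,0,0,45],[0,0,-20,0,0,0,45],[0,0,-40,0,0,0,45],[0,0,-45,0,0,0,45],[0,0,-45,0,0,0,45],[0,0,0,0,0,0,45]]])

```text
time_s: 20.25
eef_pos: [0.5649, 0.0555, 0.2927]
eef_rot: [-0.001, 0.956, -0.293, 0.006]
wrist_force: [1.1, 0.2, 0.1]
opening: 0.525
grasp_force: 0.0
```

```bash
python3 st.py
```

```text
20.25 pos [0.5649 0.0555 0.2927] yaw -34.046339945055514 F [1.0833 0.172  0.0715] Ftool [ 0.8021 -0.7494 -0.0576] T [-0.0317  0.0153  0.0041] op 0.5251011645852194 0.0 q6 2.0538360633375365 theta 4.133748453338985
```

Emit:
jog_arm(series=[[[-33,22,0,0,0,0,45],[-33,22,0,0,0,0,45],[-33,22,0,0,0,0,45],[-33,22,0,0,0,0,45],[0,0,0,0,0,0,45],[0,0,0,0,0,0,45],[0,0,0,0,0,0,45],[0,0,0,0,0,0,45],[0,0,0,0,0,0,45],[0,0,0,0,0,0,45]]])

```text
time_s: 21.25
eef_pos: [0.4029, 0.0568, 0.2845]
eef_rot: [0.0, 0.956, -0.293, -0.0]
wrist_force: [-0.0, -0.6, -0.3]
opening: 0.53
grasp_force: 0.0
```

Run:
```python
from h import *
a=shot('top','top9')['frame'][172:246,236:334]; b=shot('side','side9')['frame'][192:300,260:368]
a=cv2.resize(a,(400,302),interpolation=cv2.INTER_CUBIC); b=cv2.resize(b,(400,400),interpolation=cv2.INTER_CUBIC)
a=cv2.copyMakeBorder(a,0,98,0,0,cv2.BORDER_CONSTANT); cv2.imwrite('pics/end.png',np.hstack([a,b]))
c=load('top9'); P=np.array([pt(c,u,v,0) for u in range(262,312) for v in range(170,225) if c['z_map'][v,u]>0])
P=P[(P[:,2]>.135)&(P[:,2]<.17)&(np.hypot(P[:,0]-.563,P[:,1]-.057)<.055)]
print(len(P),P.mean(0),np.median(P[:,2]),cv2.minAreaRect((P[:,:2]*1000).astype(np.float32)))
```

```text
105 [0.56731021 0.05235908 0.15815597] 0.15865046938294047 ((567.2748413085938, 53.53007125854492), (14.427837371826172, 74.41020202636719), 56.513511657714844)
```

View pics/end.png

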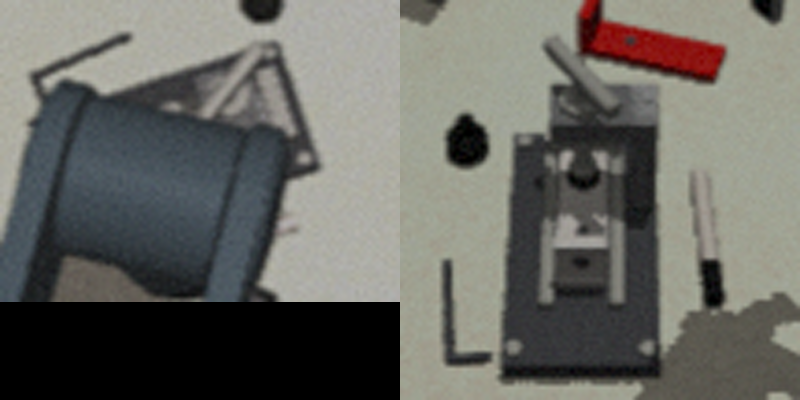

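The end view shows the pad down on the bracket's foot at crop (583,170), the flange at (582,248), deep in the channel, and the bystanders in place. The bar dropped 10.4 mm, which matches about 3.2 rad of turn. I'll hand in.

```bash
python3 -c "
from bench import ctrl
print(ctrl.hand_in())"
```

```text
the job is handed in; nothing more can be done
None
```

The bracket is home against the stop and clamped (T-handle at about 4.13 rad, held torque 0.38 N m, about 2.8 mm of cushion left by calculation), the handle is released, and the job is handed in.

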